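# Refile the recipe boards in the lever-arch file

### The job

Lift the lever of the recipe file so that its rings spring open, and thread all the loose recipe boards onto its two posts, face up. One of the look-alike boards has a steel core: feel which one is the heaviest when you lift them, and put that one on last, on top of the others, to keep them flat. Then press the lever down until the rings snap shut over the whole stack, and leave the things around alone.

Things in the scene. Friction and masses are not known exactly. Their poses are not given: they have to be found in the camera images.
- file: lever-arch recipe file, fixed: blue backing 215 x 104 x 8 mm (x from -90 to +125 mm) with a steel ring mechanism at its +x end. Origin on the worktop, x from the boards' side to the lever's side, z up. Lifting the lever swings the two steel arches (hinged at x = +66, z = 14 mm, tops at z = 58 mm when closed) off the post tips to +x; nothing but the posts then stands at x below +60 mm
- post_tip (a point): tip of the post at the file's +y side, file frame x = +40, y = +16, z = 52 mm; the other one is at y = -16 mm. Fixed upright steel posts of 7 mm diameter, tapered over the top 6 mm; when the rings are open, boards are lowered over both from above
- seat (a point): point on the top face of the backing (file frame x = -13, y = 0, z = 8 mm) under the centre of a threaded board; same axes as the file. A threaded board has its origin above this point and its x along the file's x; the first lies at the seat's height, each further one 7 mm higher; the holes leave a threaded board some 11 mm and 0.17 rad of play
- lever_hinge (a point): middle of the lever's hinge axis (file frame x = +85, y = 0, z = 18 mm); the axis runs along the file's y; same axes as the file
- lever_knob (a point): centre of the lever's black cross knob, a cylinder 16 mm across and 18 mm long, lying along the file's y; can be pinched on its end faces from above. 71 mm from the hinge: with the lever down 70 mm on its +x side and 12 mm above it (30 mm over the bare worktop); with the lever up 31 mm on its +x side and 64 mm above it
- lever (a joint): lever angle in rad: 0 = down, rings closed; 0.95 = fully lifted, rings open. An over-centre spring drives it to the nearer end from the middle (0.475) and holds it there; moving it takes about 4 to 6 N along the arc at the knob (about 10 N straight down on the fully raised knob)
- board_a: bamboo recipe board, 130 x 56 x 7 mm (x, y, z); two 12 x 12 mm holes through it near one end, centres at x = +53, y = +-16 mm; card with a red stripe on top. Origin: centre of underside; x along its length to the holes, z up. All boards look alike; exactly one present has a steel core (about 380 g, others about 80 g, +-15%), found only by lifting. Three or four are present, an absent one is None
- board_b: a recipe board like board_a: same size, axes and looks, may be the heavy one or absent (None)
- board_c: a recipe board like board_a: same size, axes and looks, may be the heavy one or absent (None)
- board_d: a recipe board like board_a: same size, axes and looks, may be the heavy one or absent (None)
- timer: white and dark kitchen timer, 65 x 65 x 49 mm, bystander; origin at the centre of its underside
- salt: small blue bowl of salt, 65 x 65 x 33 mm, bystander; origin at the centre of its underside
- spice: spice jar with a black cap, 41 x 41 x 105 mm, bystander; origin at the centre of its underside
There are look-alikes about, which are no part of the job. Leave any orange look-alike of the board_a alone.

How it is judged (in metres and radians):
On the way, in this order (a step that is already met when the one before it is completed fails the run):
1. the lever is lifted and the rings stand open (value of joint lever above 0.85 rad), for 0.3 s.
2. with the rings open, every board lies threaded on the two posts, the heavy one on top (horizontal distance between each of board_a, board_b, board_c, board_d and seat below 0.016 m and angle between the x axis of each of board_a, board_b, board_c, board_d and the x axis of file, either way round below 0.25 rad and angle between each of board_a, board_b, board_c, board_d's own z axis and vertical below 0.1 rad and z of board_a in the frame of seat between -0.004 and 0.027 m and z of board_b in the frame of seat between -0.004 and 0.027 m and z of board_c in the frame of seat between -0.004 and 0.027 m and z of board_d in the frame of seat between -0.004 and 0.027 m and ((z of board_a in the frame of board_b above 0.004 m and z of board_a in the frame of board_c above 0.004 m and z of board_a in the frame of board_d above 0.004 m and (contact force between board_a and board_b above 1.8 N or contact force between board_a and board_c above 1.8 N or contact force between board_a and board_d above 1.8 N)) or (z of board_b in the frame of board_a above 0.004 m and z of board_b in the frame of board_c above 0.004 m and z of board_b in the frame of board_d above 0.004 m and (contact force between board_b and board_a above 1.8 N or contact force between board_b and board_c above 1.8 N or contact force between board_b and board_d above 1.8 N)) or (z of board_c in the frame of board_a above 0.004 m and z of board_c in the frame of board_b above 0.004 m and z of board_c in the frame of board_d above 0.004 m and (contact force between board_c and board_a above 1.8 N or contact force between board_c and board_b above 1.8 N or contact force between board_c and board_d above 1.8 N)) or (z of board_d in the frame of board_a above 0.004 m and z of board_d in the frame of board_b above 0.004 m and z of board_d in the frame of board_c above 0.004 m and (contact force between board_d and board_a above 1.8 N or contact force between board_d and board_b above 1.8 N or contact force between board_d and board_c above 1.8 N))) and value of joint lever above 0.8 rad), for 0.2 s.
At the end, for the whole second after the job is handed in: every board present lies flat, face up, threaded on both posts (within 16 mm and 0.25 rad of its seat, tilt under 0.1 rad, at most 27 mm over the backing), the steel-cored heavy one on top, the lever down within 0.06 rad of its stop so that the rings are closed, all at rest (horizontal distance between each of board_a, board_b, board_c, board_d and seat below 0.016 m and angle between the x axis of each of board_a, board_b, board_c, board_d and the x axis of file, either way round below 0.25 rad and angle between each of board_a, board_b, board_c, board_d's own z axis and vertical below 0.1 rad and z of board_a in the frame of seat between -0.004 and 0.027 m and z of board_b in the frame of seat between -0.004 and 0.027 m and z of board_c in the frame of seat between -0.004 and 0.027 m and z of board_d in the frame of seat between -0.004 and 0.027 m and ((z of board_a in the frame of board_b above 0.004 m and z of board_a in the frame of board_c above 0.004 m and z of board_a in the frame of board_d above 0.004 m and (contact force between board_a and board_b above 1.8 N or contact force between board_a and board_c above 1.8 N or contact force between board_a and board_d above 1.8 N)) or (z of board_b in the frame of board_a above 0.004 m and z of board_b in the frame of board_c above 0.004 m and z of board_b in the frame of board_d above 0.004 m and (contact force between board_b and board_a above 1.8 N or contact force between board_b and board_c above 1.8 N or contact force between board_b and board_d above 1.8 N)) or (z of board_c in the frame of board_a above 0.004 m and z of board_c in the frame of board_b above 0.004 m and z of board_c in the frame of board_d above 0.004 m and (contact force between board_c and board_a above 1.8 N or contact force between board_c and board_b above 1.8 N or contact force between board_c and board_d above 1.8 N)) or (z of board_d in the frame of board_a above 0.004 m and z of board_d in the frame of board_b above 0.004 m and z of board_d in the frame of board_c above 0.004 m and (contact force between board_d and board_a above 1.8 N or contact force between board_d and board_b above 1.8 N or contact force between board_d and board_c above 1.8 N))) and value of joint lever below 0.06 rad and height (world z) of lever_knob below 0.045 m and linear speed of each of board_a, board_b, board_c, board_d below 0.02 m/s); the robot touches nothing.
It fails at once if a bystander (timer, salt bowl, spice jar) is moved more than 40 mm (distance of any of timer, salt, spice from where it was at the start of the episode above 0.04 m).
Of board_a, board_b, board_d only 2 to 3 are there at a start; the rules pass over those that are not, and their reading is None.
At some moment in a run one of board_a, board_b, board_c, board_d may be knocked a few centimetres aside while the robot is not near it.
Once in a run the grip may slacken for a moment while it holds something.
It also fails if it takes over 210 s, if anything falls off the work surface, if the arm or the gripper's body presses on something with over 40 N, if the wrist force passes 120 N, or if a joint passes its speed limit or range.

### The arm

A 6-joint arm with a two-finger parallel gripper is mounted at the origin on a cart in front of the work surface, level with it; the furniture and walls round the work are solid. World frame = base frame: x ahead of the robot, y to its left, z up, the work surface at z = 0. Lengths are in mm, angles in rad, forces in N, time in s.
With the tool pointing down it reaches from about 300 to 775 mm from the base axis. Payload 14.6 kg.
Tool frame: the origin (TCP) lies on the centre line of the jaws, within the pads' length; the fingertips stand 19 mm ahead of it and the grasp point (between the pads) is the TCP (bot.tip_reach is the distance from the TCP to the fingertips, in mm); z points along the fingers, y is the line along which they close (so a half turn about z gives the same grasp; the last joint's range is limited). The gripper opens to 85 mm and grips with 20 to 120 N. Pads are 22 mm wide; open, the fingers measure 114 mm over their backs; the gripper's body (76 mm by 85 mm) begins 54 mm behind the grasp point. The pads swing forward as they close: fully open they stand 13 mm farther back than shut.
Start: joints at [-0.067, 0.3, 1.521, -0, 1.321, -0.067], TCP at [549.991, -0.002, 250.281] pointing down, gripper open.
Joint ranges: [-3.03, 3.03], [-0.79, 2.21], [0.23, 2.52], [-1.04, 4.18], [0, 3.07], [-2.55, 2.55]. Speed limits (rad/s): [2.22, 2.22, 2.57, 3.14, 3.14, 3.14].

### API

Orientations are given as a unit quaternion [w, x, y, z].
In Python, from rig import bot gives the robot as it stands. Calls block until the motion is done:
- bot.move_to(position, orientation): joint-space move of the TCP to a pose.
- bot.servo_line(position, attitude=None, speed=150, until_force=None): straight line of the TCP; attitude=None keeps the orientation; speed is the mean speed in mm/s. With until_force (N) it stops when the force on the tool has changed by that much, and returns True; else False.
- bot.move_joints(angles): joint-space move.
- bot.move_gripper(opening, grip_force=None): finger opening in mm; grip_force is the grip in N (None keeps the last); returns when the fingers have stopped.
- bot.dwell(seconds).
- bot.ik(position, orientation): joint angles nearest the present ones, or None.
- bot.read_state(): the state.
- bot.read_camera(name): name is "scene" or "side" or "wrist"; returns a dict with "image" (400x640x3 uint8, blue, green, red), "depth" (400x640 float32, mm along the optical axis (not along the pixel's ray), 0 where there is no reading), "fovy" (degrees; the focal length in pixels is half the picture's height over the tangent of half this angle, whatever the lens; pixels are square), "cx", "cy" (the principal point, pixels), "k1" (the pictures are not rectified: a ray, as slopes to the right and down, at radius r is drawn at 1 + k1 r^2 times it, then the intrinsics apply), "eye" and "attitude" of the camera in the world; the wrist camera has in their place "mount" (4x4, takes a point from camera to tool coordinates, whose origin is the TCP and whose axes are the flange's). Camera axes: x right, y down, z forward; pixel columns grow to the right and rows downward; lengths in mm; the calibration is good to about 2 mm. A picture is of the moment at which its call begins: read the wrist's pose just before it.
A pose or a line that the arm cannot do raises bot.MotionError and nothing moves.
- bot.finish_job(): hands the job in; it is judged then, once.
The state is a dict: "clock": time; "joint_positions": joint angles; "qvel": joint speeds; "effort": joint torques, N m; "ee_pos": TCP position; "tool_rot": TCP orientation; "ft_force": force on the tool from outside, world axes, zero at the start; "moment": the same for the moment, N m; "grip_width": finger opening in mm; "grip_force": force on a finger pad.
Only numpy, scipy, OpenCV 4.12 (cv2) and the standard library are available. Lean on these libraries where they do the work, as an engineer would, in place of code of your own. Each camera call takes 0.05 s, during which the arm holds its last target. There are 200 camera calls.

## Working session

There is one attempt and no reset: what is moved stays moved. The work goes in short steps, each a Python script; the robot and the scene stay as the last script left them, time stands still between calls to the robot, and variables do not carry over. Pictures are saved under pics/ and viewed, at most 14 in all, crops included, and the job is handed in when it is done.

```bash
ls; mkdir -p pics; cat > h.py <<'E'
import numpy as np, cv2
from scipy.spatial.transform import Rotation as R
from rig import bot
def rot(q): return R.from_quat([q[1],q[2],q[3],q[0]]).as_matrix()
def down(yaw):
    # tool z down, tool y (closing line) along world angle yaw
    y=np.array([np.cos(yaw),np.sin(yaw),0]); z=np.array([0,0,-1.]); x=np.cross(y,z)
    q=R.from_matrix(np.c_[x,y,z]).as_quat(); return [q[3],q[0],q[1],q[2]]
def grab(name):
    s=bot.read_state(); c=bot.read_camera(name)
    f=200/np.tan(np.radians(c['fovy'])/2); c['f']=f
    if 'mount' in c:
        T=np.eye(4); T[:3,:3]=rot(s['tool_rot']); T[:3,3]=s['ee_pos']; M=T@np.array(c['mount'])
        c['Rm'],c['o']=M[:3,:3],M[:3,3]
    else: c['Rm'],c['o']=rot(c['attitude']),np.array(c['eye'])
    c['K']=np.array([[f,0,c['cx']],[0,f,c['cy']],[0,0,1.]]); return c
def rays(c,uv):
    d=(np.asarray(uv,float).reshape(-1,2)-[c['cx'],c['cy']])/c['f']; s=d.copy()
    for _ in range(20): s=d/(1+c['k1']*(s**2).sum(1,keepdims=True))
    return np.c_[s,np.ones(len(s))]@c['Rm'].T
def plane(c,uv,z):
    r=rays(c,uv); return c['o']+r*((z-c['o'][2])/r[:,2])[:,None]
def proj(c,P):
    p=(np.asarray(P,float).reshape(-1,3)-c['o'])@c['Rm']; s=p[:,:2]/p[:,2:]
    return s*(1+c['k1']*(s**2).sum(1,keepdims=True))*c['f']+[c['cx'],c['cy']]
E
python3 - <<'E'
from h import *
for n in ['scene','side','wrist']:
    c=grab(n); cv2.imwrite(f'pics/{n}0.png',c['image']); print(n,c['o'],c['fovy'],c['k1'],c['Rm'].round(2).tolist())
E
```

```text
pics
scene [ -36.34153353 -677.58634224  693.27702932] 53.35757620154226 0.017846848230976806 [[0.78, -0.37, 0.51], [-0.63, -0.45, 0.64], [-0.01, -0.82, -0.58]]
side [-725.97234756 -510.24557153  650.25287408] 42.21418486635269 -0.014337914943884656 [[0.37, -0.37, 0.85], [-0.93, -0.12, 0.35], [-0.03, -0.92, -0.39]]
wrist [550.14643715  68.93472221 374.58512364] 59.76946636430264 -0.07750238335105764 [[1.0, 0.0, -0.0], [0.0, -0.96, -0.27], [-0.0, 0.27, -0.96]]
```

View pics/scene0.png

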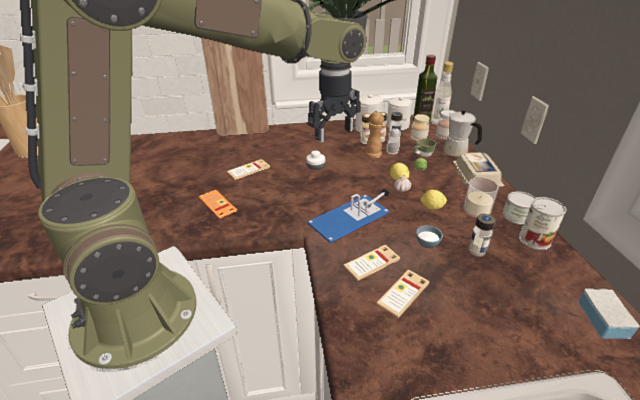

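View pics/wrist0.png

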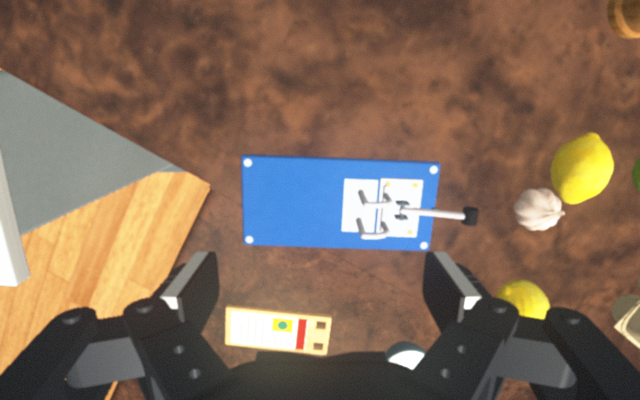

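The scene shows the blue file at (350,217) and bamboo boards at (248,169), (372,262) and (403,292). The orange look-alike is at (217,204), the timer at (316,159), the salt at (428,237) and the spice jar at (482,236). In the wrist view the file runs from (243,158) to (437,248), with the knob at (470,216). One board is at (278,330).

Things that could be mistaken for a board are the orange one (217,204), which I'll leave, and the notebook at (480,168), which is not a board. I choose the three bamboo ones with red stripes.

```bash
cat >> h.py <<'E'
def rect(c,mask,z):
    """fit min-area rect in plane z to each blob; returns list of (centre,long,short,yaw)"""
    out=[]
    for k in cv2.findContours(mask,cv2.RETR_EXTERNAL,cv2.CHAIN_APPROX_NONE)[0]:
        if cv2.contourArea(k)<60: continue
        P=plane(c,k[:,0,:],z)[:,:2].astype(np.float32)
        (x,y),(w,h),a=cv2.minAreaRect(P); a=np.radians(a)
        if w<h: w,h,a=h,w,a+np.pi/2
        out.append((x,y,w,h,(a+np.pi/2)%np.pi-np.pi/2,k[:,0,:].mean(0)))
    return out
def bmask(c):
    """bamboo board incl. card: bright yellowish-white, holes filled"""
    h=cv2.cvtColor(c['image'],cv2.COLOR_BGR2HSV)
    m=((h[...,2]>140)&(h[...,0]>8)&(h[...,0]<35)&(h[...,1]>15)&(h[...,1]<200)).astype(np.uint8)*255
    return cv2.morphologyEx(m,cv2.MORPH_CLOSE,np.ones((5,5)))
def bluemask(c):
    h=cv2.cvtColor(c['image'],cv2.COLOR_BGR2HSV)
    m=((h[...,0]>100)&(h[...,0]<125)&(h[...,1]>150)&(h[...,2]>60)).astype(np.uint8)*255
    return cv2.morphologyEx(m,cv2.MORPH_CLOSE,np.ones((9,9)))
E
python3 - <<'E'
from h import *
c=grab('wrist')
print('file',[r for r in rect(c,bluemask(c),8) if r[2]>150])
print('b',[r for r in rect(c,bmask(c),7) if 30<r[3]<70])
s=grab('scene'); print('file',[r for r in rect(s,bluemask(s),8) if r[2]>100])
for r in rect(s,bmask(s),7):
    if 35<r[3]<75 and 80<r[2]<160: print(r)
print('orange',plane(s,[217,204],7),'salt',plane(s,[428,237],20),'timer',plane(s,[316,159],25),'spice',plane(s,[480,250],0))
i=s['image']; cv2.imwrite('pics/boards.png',cv2.resize(i[140:320,190:520],None,fx=2.4,fy=2.4))
E
```

```text
file [(569.7737426757812, -42.89199447631836, 211.615234375, 101.28794860839844, np.float64(-0.03766735098391738), array([352.30243902, 203.30243902]))]
b [(965.4691772460938, -221.79623413085938, 83.85972595214844, 39.60008239746094, np.float64(-1.2380149075135383), array([630.49122807, 324.42982456])), (791.7202758789062, -153.00148010253906, 123.49571990966797, 41.36296081542969, np.float64(-0.7159308047852218), array([513.62962963, 287.44907407])), (721.5051879882812, -86.37791442871094, 56.45613479614258, 32.63039779663086, np.float64(0.2046485833068079), array([470.67096774, 239.98064516])), (869.7361450195312, -88.92778015136719, 48.93573760986328, 33.55654525756836, np.float64(0.5932600123378831), array([586.91666667, 239.85      ])), (510.554931640625, 43.921478271484375, 74.0992202758789, 60.497886657714844, np.float64(1.2655092494494617), array([283.53125   , 121.69791667])), (504.2778015136719, 120.67693328857422, 99.49701690673828, 67.16485595703125, np.float64(0.47272933614253176), array([277.49069767,  49.5255814 ])), (737.1617431640625, 152.64817810058594, 42.84439468
[... 1219 characters left out ...]
6, np.float64(0.2217431646726742), array([433.60655738, 198.83606557]))
(484.14178466796875, 350.721923828125, 134.25057983398438, 70.24539184570312, np.float64(-0.06249600182672577), array([248.07954545, 168.79545455]))
(702.4306640625, 270.2379150390625, 97.14338684082031, 65.96520233154297, np.float64(0.8808304105315656), array([315.6 , 157.58]))
(986.3643798828125, 483.64385986328125, 90.47454071044922, 67.03608703613281, np.float64(0.8726806049637053), array([337.19047619, 116.54761905]))
orange [[311.70334104 237.30450098   7.        ]] salt [[ 654.17764072 -251.40312861   20.        ]] timer [[675.26972935 232.69286999  25.        ]] spice [[ 735.69632909 -352.50655639    0.        ]]
```

View pics/boards.png

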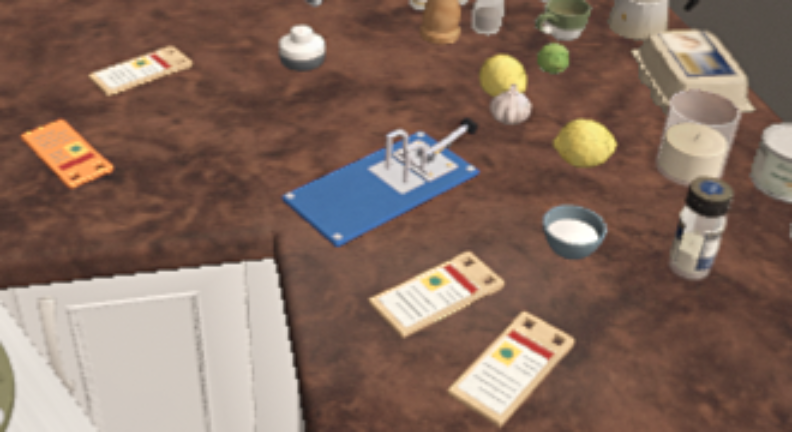

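```bash
python3 - <<'E'
from h import *
print(bot.read_state()['tool_rot'],down(0),down(np.pi), bot.read_state()['moment'])
q=bot.read_state()['tool_rot']
for n,(x,y) in dict(f=(567,-47),b1=(480,-325),b2=(494,-214),b3=(484,350)).items():
    for hh in (250,300):
        try: bot.move_to([x,y+48,hh],q); break
        except bot.MotionError as e: print(n,e)
    c=grab('wrist'); cv2.imwrite(f'pics/w_{n}.png',c['image'])
    m=bluemask(c) if n=='f' else bmask(c)
    for r in rect(c,m,8 if n=='f' else 7):
        if (150 if n=='f' else 100)<r[2] and r[3]>40: print(n,r)
E
python3 -c "
import cv2,numpy as np
a=[cv2.imread(f'pics/{n}.png') for n in ['side0','w_b1','w_b2','w_b3']]
cv2.imwrite('pics/mont.png',cv2.resize(np.vstack([np.hstack(a[:2]),np.hstack(a[2:])]),(800,500),interpolation=cv2.INTER_AREA))"
```

```text
[-1.77574034e-04  7.07113350e-01  7.07100171e-01 -1.67299020e-04] [np.float64(0.0), np.float64(0.7071067811865475), np.float64(0.7071067811865475), np.float64(0.0)] [np.float64(0.0), np.float64(-0.7071067811865475), np.float64(0.7071067811865477), np.float64(0.0)] [-0.04422548  0.00758496  0.00265512]
f (569.6885375976562, -42.93318176269531, 211.53781127929688, 101.24273681640625, np.float64(-0.03652725172125404), array([336.57369062, 204.22046285]))
b1 (478.3851318359375, -317.738525390625, 137.88340759277344, 66.25703430175781, np.float64(0.1577880168846939), array([318.41142857, 203.38      ]))
b1 (495.26715087890625, -210.87095642089844, 132.3250274658203, 62.47489929199219, np.float64(-0.10594986922716743), array([334.88461538, 100.94505495]))
b1 (125.23716735839844, -358.239013671875, 498.06396484375, 199.76727294921875, np.float64(1.0502292937815438), array([ 55.90291262, 169.83926645]))
b2 (481.2307434082031, -318.9399719238281, 133.11065673828125, 64.46512603759766, np.float64(0.15801360327378045), array([308.82274247, 292.75585284]))
b2 (495.5435485839844, -209.46051025390
[... 166 characters left out ...]
9998779297, 52.7076530456543, np.float64(-0.7653620706733189), array([205.        ,  25.09271523]))
b2 (209.92039489746094, -258.04541015625, 504.601318359375, 244.79307556152344, np.float64(1.3077848012255977), array([ 62.83768116, 180.18164251]))
b3 (889.08251953125, 182.66024780273438, 118.76469421386719, 55.641937255859375, np.float64(-1.2338045829881774), array([626.90452261, 319.7638191 ]))
b3 (452.65960693359375, 360.0584411621094, 830.6040649414062, 419.2463073730469, np.float64(0.02021255835526614), array([294.79254917, 175.11932678]))
b3 (191.91384887695312, 498.7158508300781, 150.71083068847656, 114.83018493652344, np.float64(1.3989465363937184), array([35.13304721, 68.24749642]))
```

View pics/mont.png

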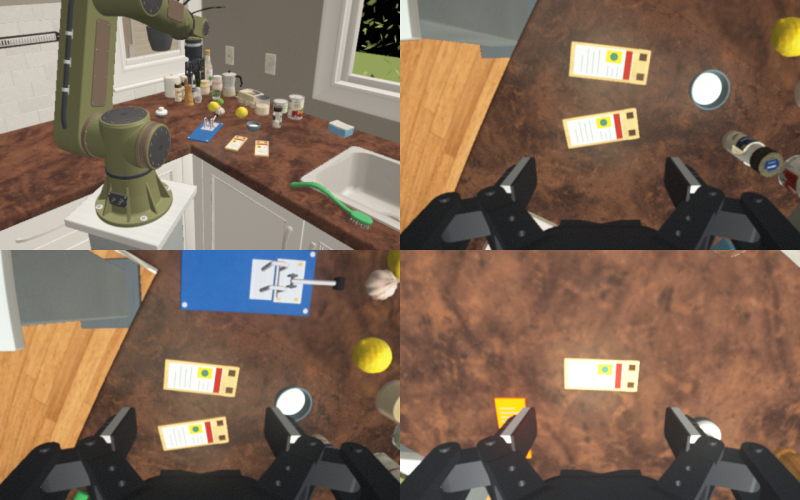

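View pics/w_f.png

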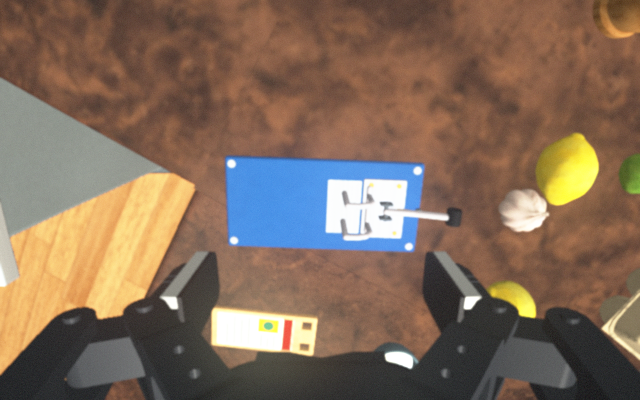

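The montage confirms three bamboo boards, all face up with their holes toward +x. No fourth board shows in any view, and the orange one is left out. The close file view has the knob at (455,217), the rings at (355,215) and the backing from (227,158) to (422,250). Next I measure the file from two opposite wrist headings to cancel any camera bias.

```bash
python3 - <<'E'
from h import *
def knob(c,guess):
    g=cv2.cvtColor(c['image'],cv2.COLOR_BGR2GRAY); u=proj(c,[guess])[0]
    m=(g<45).astype(np.uint8); n,l,st,ce=cv2.connectedComponentsWithStats(m)
    k=[i for i in range(1,n) if 80<st[i,4]<1500]; i=min(k,key=lambda i:np.hypot(*(ce[i]-u)))
    return plane(c,ce[i],30)[0].round(1),st[i].tolist()
t=np.array([567,-46])
for yaw in (-np.pi/2,np.pi/2):
    off=48*np.array([-np.sin(yaw),np.cos(yaw)])  # tool x world = (-sin.., ) 
    q=down(yaw); tx=rot(q)[:2,0]
    try: bot.move_to([*(t+48*tx),250],q)
    except bot.MotionError as e: print(yaw,e); continue
    c=grab('wrist'); cv2.imwrite('pics/wf%d.png'%(yaw>0),c['image'])
    print(yaw,bot.read_state()['ee_pos'],[r for r in rect(c,bluemask(c),8) if r[2]>150], knob(c,[707,-48,30]))
print(bot.read_state()['clock'])
E
python3 -c "
import cv2,numpy as np
cv2.imwrite('pics/wfm.png',cv2.resize(np.hstack([cv2.imread(f'pics/wf{n}.png') for n in (0,1)]),(800,250),interpolation=cv2.INTER_AREA))"
```

```text
-1.5707963267948966 [615.07283236 -44.94551922 250.00550474] [(570.2825927734375, -43.799224853515625, 212.1339569091797, 101.29513549804688, np.float64(-0.03682392786668931), array([320.31971154, 184.10096154]))] (array([ 466.8, -181.2,   30. ]), [423, 254, 37, 78, 1329])
1.5707963267948966 [519.03940475 -45.97698543 249.98875134] [(569.33056640625, -43.2252311706543, 212.03160095214844, 101.47505950927734, np.float64(-0.033760360506716935), array([321.75495495, 203.41441441]))] (array([644. ,  96.8,  30. ]), [430, 253, 33, 54, 257])
8.8417
```

View pics/wfm.png

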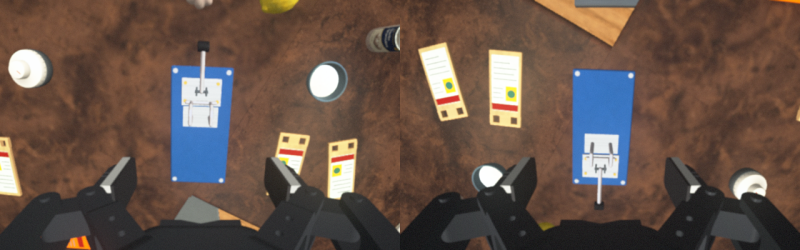

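Left half (yaw −90°): the file is upright at (200,124) with the knob at the top, (204,46). Right half: the knob is at the bottom, (598,206). All three headings agree within 1 mm. Next I lift the lever.

```bash
cat >> h.py <<'E'
FO=np.array([552.3,-42.7]); FY=-0.0357
def fw(x,y,z):
    c,s=np.cos(FY),np.sin(FY); return np.array([FO[0]+c*x-s*y,FO[1]+s*x+c*y,z])
def arc(th,up=0):
    a=np.arctan2(12,70)+th; return fw(85+71*np.cos(a),0,18+71*np.sin(a)+up)
def st(): 
    s=bot.read_state(); return [np.round(s[k],1) for k in ('clock','ee_pos','ft_force','grip_width','grip_force')]
E
python3 - <<'E'
from h import *
q=down(FY-np.pi/2)
U=6
p=arc(0,U)
bot.move_gripper(50,60)
bot.move_to(p+[0,0,110],q); print(st())
print('hit',bot.servo_line(p,speed=60,until_force=8)); print(st())
bot.move_gripper(0,60); print('gripped',st())
for th in np.linspace(0.1,0.97,10):
    bot.servo_line(arc(th,U),speed=40); 
    print(round(th,2),st()[2:])
c=grab('scene'); cv2.imwrite('pics/lift.png',cv2.resize(c['image'][140:320,260:520],None,fx=2.4,fy=2.4))
print(st())
E
```

```text
[np.float64(12.0), array([707.2, -48.3, 146.1]), array([-0.5, -0.5,  0.4]), np.float64(49.9), np.float64(0.0)]
hit False
[np.float64(14.0), array([707.3, -48.3,  36.3]), array([ 0.4, -0.6,  0. ]), np.float64(49.8), np.float64(0.0)]
gripped [np.float64(14.4), array([707.3, -48.9,  36.3]), array([-0.9, -4.7,  3.3]), np.float64(16.8), np.float64(59.0)]
0.1 [array([ 4. , -6.2, -8.1]), np.float64(16.6), np.float64(59.1)]
0.2 [array([ 1.3, -6. , -9. ]), np.float64(16.5), np.float64(59.0)]
0.29 [array([ -0.9,  -5.5, -10.6]), np.float64(16.1), np.float64(59.0)]
0.39 [array([ -1.8,  -6.6, -10.3]), np.float64(16.5), np.float64(59.0)]
0.49 [array([-4.3, -6.1, -9.7]), np.float64(16.2), np.float64(59.0)]
0.58 [array([-3.5, -6.3, -9.1]), np.float64(16.4), np.float64(59.0)]
0.68 [array([-3.8, -5.2, -8.4]), np.float64(15.8), np.float64(58.9)]
0.78 [array([-3.5, -5.6, -9.3]), np.float64(15.9), np.float64(58.8)]
0.87 [array([-3. , -5.5, -7.8]), np.float64(15.7), np.float64(58.8)]
0.97 [array([-4.6, -6. , -7.5]), np.float64(16.1), np.float64(58.7)]
[np.float64(17.7), array([665.8, -47.3,  87. ]), array([-2.9, -5.6, -8. ]), np.float64(15.6), np.float64(58.7)]
```

View pics/lift.png

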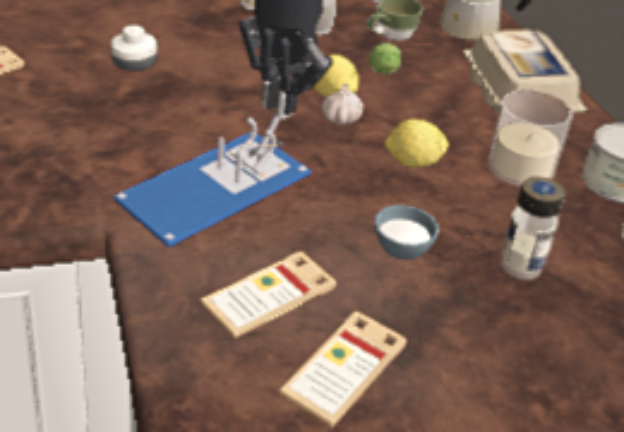

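The picture shows the arches swung clear of the posts, which stand at (220,155) and (238,165), with the lever up in the grip at (285,115). Next I release it, check, and pick the first board (near file, b2).

```bash
cat >> h.py <<'E'
def bmask(c):
    h=cv2.cvtColor(c['image'],cv2.COLOR_BGR2HSV)
    m=((h[...,2]>170)&(h[...,0]<40)).astype(np.uint8)*255
    m=cv2.morphologyEx(m,cv2.MORPH_CLOSE,np.ones((5,5)))
    return cv2.morphologyEx(m,cv2.MORPH_OPEN,np.ones((5,5)))
def look(x,y,yaw=-np.pi/2,z=230,off=43):
    q=down(yaw); bot.move_to([*(np.array([x,y])+off*rot(q)[:2,0]),z],q); return grab('wrist')
def board(x,y,zt=7,name=None):
    """nearest board-sized rect to (x,y): x,y,yaw"""
    c=look(x,y)
    if name: cv2.imwrite(f'pics/{name}.png',c['image'])
    rs=[r for r in rect(c,bmask(c),zt) if 110<r[2]<150 and 45<r[3]<70]
    rs.sort(key=lambda r:np.hypot(r[0]-x,r[1]-y)); 
    for r in rs: print('  rect',[round(float(v),3) for v in r[:5]])
    return rs[0] if rs else None
def pick(b,dx=0):
    x,y,yaw=b[0],b[1],b[4]; q=down(yaw-np.pi/2); p=np.array([x+dx*np.cos(yaw),y+dx*np.sin(yaw),0])
    bot.move_gripper(72,60); bot.move_to(p+[0,0,60],q)
    hit=bot.servo_line(p+[0,0,4],speed=25,until_force=4); z=bot.read_state()['ee_pos'][2]
    p[2]=z+3; bot.servo_line(p,speed=30); print('  table',hit,round(z,1))
    bot.move_gripper(40,60); bot.dwell(.2); print('  grip',st())
    bot.servo_line(p+[0,0,70],speed=120); bot.dwell(.4)
    f=[]
    for _ in range(6): bot.dwell(.1); f.append(bot.read_state()['ft_force'])
    print('  lifted',np.mean(f,0).round(2),st()); return p,np.mean(f,0)
E
python3 - <<'E'
from h import *
bot.move_gripper(50); s=bot.read_state()['ee_pos']; bot.servo_line(s+np.array([0,0,60]),speed=100)
bot.dwell(.5); print('free',st())
b=board(495,-210,name='p1'); print(b)
P,f=pick(b)
E
```

```text
free [np.float64(19.3), array([667. , -46.6, 148.6]), array([ 0.6, -0.1,  0.3]), np.float64(50.1), np.float64(0.0)]
  rect [495.287, -209.173, 131.574, 57.546, -0.109]
  rect [481.979, -321.042, 131.514, 57.289, 0.159]
(495.2873840332031, -209.173095703125, 131.57415771484375, 57.54624938964844, np.float64(-0.10903127976644367), array([320.9047619 , 205.79464286]))
  table True 10.7
  grip [np.float64(23.9), array([ 496.4, -209.8,   15.3]), array([-1.9, -0.2, 17. ]), np.float64(54.1), np.float64(65.6)]
  lifted [ 0.21 -0.38 -0.74] [np.float64(25.7), array([ 495.3, -209.2,   83.8]), array([-0.2, -0.4, -1.1]), np.float64(54.0), np.float64(63.1)]
```

First board is light (~0.75 N). I move it over the posts and check the holes in the wrist view.

```bash
cat >> h.py <<'E'
def hover(zb=62,dx=0,dy=0):
    """board underside zb over posts"""
    q=down(FY-np.pi/2); p=fw(-13+dx,dy,zb+15.3)
    bot.servo_line(bot.read_state()['ee_pos']*np.array([1,1,0])+[0,0,130],speed=150)
    bot.move_to(p+[0,0,50],q); bot.servo_line(p,speed=80); bot.dwell(.3)
    return grab('wrist')
E
python3 - <<'E'
from h import *
c=hover(); print(st())
for y in (16,-16): print(proj(c,[fw(40,y,52),fw(40,y,69)]).round(0).tolist())
cv2.imwrite('pics/h1f.png',c['image']); i=c['image']; u=proj(c,[fw(40,0,60)])[0].astype(int); print(u)
a=max(u[1]-100,0); cv2.imwrite('pics/h1.png',cv2.resize(i[a:a+200,u[0]-130:u[0]+130],None,fx=3,fy=3))
E
```

```text
[np.float64(28.0), array([539.4, -42.3,  77.5]), array([-0.2, -0.9, -0.8]), np.float64(53.8), np.float64(63.1)]
[[284.0, 138.0], [279.0, 142.0]]
[[358.0, 138.0], [363.0, 142.0]]
[321 139]
```

View pics/h1.png

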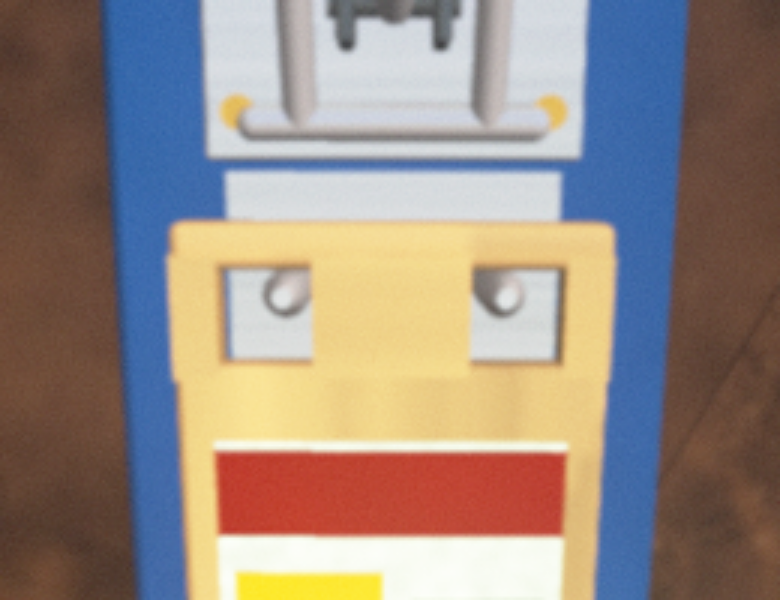

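Both post tips show inside the holes, at crop (284,292) and (508,293), with hole centres at (267,312) and (517,312). The offset is about +1 mm in x and −0.5 mm in y, so I correct that and lower.

```bash
sed -i 's/^FO=.*/FO=np.array([553.3,-43.2]); FY=-0.0357/; ' h.py; sed -i 's/p\[2\]=z+3;/p[2]=z+5;/' h.py; cat >> h.py <<'E'
def thread(k,dx=0,hg=15.3):
    """lower held board onto level k (0 first) and release; hg = TCP height over board underside"""
    q=down(FY-np.pi/2); z=8+7*k+hg
    bot.servo_line(fw(-13+dx,0,62+hg),q,speed=60)
    h=bot.servo_line(fw(-13+dx,0,z-2),q,speed=30,until_force=6); e=bot.read_state()['ee_pos'][2]
    print('  lowered',h,round(e-z,1),st()); return h,e-z
def release():
    bot.move_gripper(70); e=bot.read_state()['ee_pos']; bot.servo_line(e+np.array([0,0,110-e[2]]),speed=100)
def board_at_seat(k,name=None): return board(*fw(-13,0,0)[:2],zt=15+7*k,name=name)
E
python3 - <<'E'
from h import *
h,d=thread(0)
if abs(d)<4:
    release(); b=board_at_seat(0,'t1'); print(b and np.round(np.array(b[:2])-fw(-13,0,0)[:2],1))
    b=board(482,-321,name='p2'); P,f=pick(b); print(P)
E
```

```text
lowered True 0.1 [np.float64(29.9), array([540.3, -42.7,  23.4]), array([-1.9,  0.8,  7.4]), np.float64(54.2), np.float64(67.5)]
  rect [539.912, -42.893, 131.944, 57.342, -0.036]
  rect [486.116, -314.75, 128.962, 55.874, 0.159]
[-0.4 -0.2]
  rect [481.673, -321.24, 131.505, 57.203, 0.166]
  rect [538.174, -37.322, 134.368, 64.205, -0.037]
  table True 10.7
  grip [np.float64(36.5), array([ 481.8, -321.4,   16.2]), array([-1.8,  0.4,  6.4]), np.float64(53.8), np.float64(63.5)]
  lifted [ 0.12  0.32 -0.57] [np.float64(38.2), array([ 481.7, -321.2,   85.7]), array([ 0.1,  0.8, -0.5]), np.float64(53.6), np.float64(63.1)]
[ 481.67312622 -321.2401123    15.72720757]
```

Second is light too, so I thread it and then check the third.

```bash
python3 - <<'E'
from h import *
c=hover(); print(st()); cv2.imwrite('pics/h2.png',c['image'][40:300,160:480])
h,d=thread(1,hg=16)
if abs(d)<4:
    release(); b=board_at_seat(1,'t2'); print(b and np.round(np.array(b[:2])-fw(-13,0,0)[:2],1))
    b=board(484,355,name='p3')
    if b is not None:
        P,f=pick(b); print(P)
E
```

```text
[np.float64(40.9), array([540.4, -42.7,  77.5]), array([ 0.6, -0.6, -0.1]), np.float64(53.6), np.float64(63.2)]
  lowered True 0.2 [np.float64(42.6), array([540.3, -42.7,  31.2]), array([-0.8,  0.3,  6. ]), np.float64(54.0), np.float64(63.8)]
  rect [540.943, -42.377, 132.291, 57.351, -0.039]
[0.6 0.4]
```

```bash
python3 -c "
import cv2,numpy as np
cv2.imwrite('pics/m3.png',cv2.resize(np.hstack([cv2.imread(f'pics/{n}.png') for n in ('t2','p3')]),(800,250),interpolation=cv2.INTER_AREA))"
```

```text
(no output)
```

View pics/m3.png

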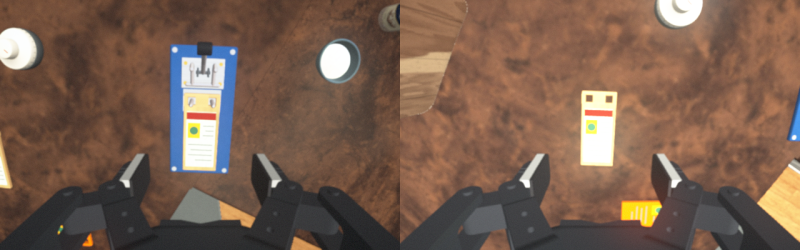

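The left half shows both boards threaded at (200,135). The right half shows the third board unmoved at (598,128), with the orange one well clear at (640,212). Glare broke the mask, so I raise the threshold.

```bash
sed -i "s/h\[...,2\]>170/h[...,2]>VT/; s/^FO=/VT=170; FO=/" h.py; python3 - <<'E'
import h; from h import *
b=None
for h.VT in (190,205,220,235):
    b=board(484,355)
    if b is not None: break
print(h.VT,bot.read_state()['clock'])
if b is not None: P,f=pick(b); print(P)
E
```

```text
rect [486.007, 357.008, 132.724, 61.184, -0.038]
190 46.3083
  table True 10.7
  grip [np.float64(49.9), array([486.1, 357.2,  16.3]), array([-3.2, -0.5,  7.8]), np.float64(53.5), np.float64(63.2)]
  lifted [ 0.35  0.13 -3.6 ] [np.float64(51.6), array([486. , 357. ,  85.7]), array([ 0.3,  0. , -3.6]), np.float64(53.9), np.float64(63.7)]
[486.00708008 357.00820923  15.71850728]
```

This is the heavy one (3.6 N). I hover it and check the grip before lowering.

```bash
python3 - <<'E'
from h import *
c=hover(); print(st()); cv2.imwrite('pics/h3.png',cv2.resize(c['image'][40:300,160:480],None,fx=2,fy=2))
E
```

```text
[np.float64(54.6), array([540.4, -42.8,  77.5]), array([-0.5,  0.4, -3.6]), np.float64(53.8), np.float64(63.9)]
```

View pics/h3.png

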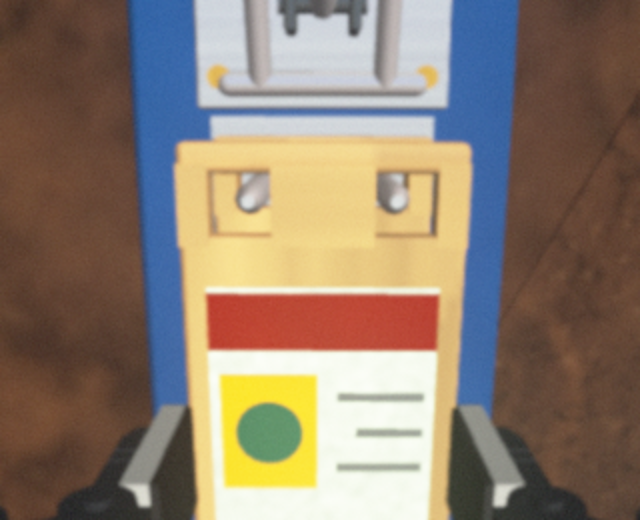

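The posts at (250,200) and (397,200) sit inside the holes, which are centred at about (240,204) and (407,204). I lower it.

```bash
python3 - <<'E'
import h; from h import *
r,d=thread(2,dx=-.7,hg=16)
if abs(d)<4:
    release(); b=board_at_seat(2,'t3'); print(b and np.round(np.array(b[:2])-fw(-13,0,0)[:2],1))
    c=grab('side'); s=grab('scene'); u=proj(s,[fw(20,0,20)])[0].astype(int)
    cv2.imwrite('pics/s3.png',cv2.resize(s['image'][u[1]-60:u[1]+60,u[0]-80:u[0]+80],None,fx=4,fy=4,interpolation=cv2.INTER_CUBIC))
E
```

```text
lowered True 0.3 [np.float64(56.1), array([539.6, -42.7,  38.3]), array([-0.9,  0.1,  6.4]), np.float64(53.6), np.float64(64.9)]
  rect [540.59, -42.68, 134.625, 56.442, -0.035]
[0.3 0.1]
```

View pics/s3.png

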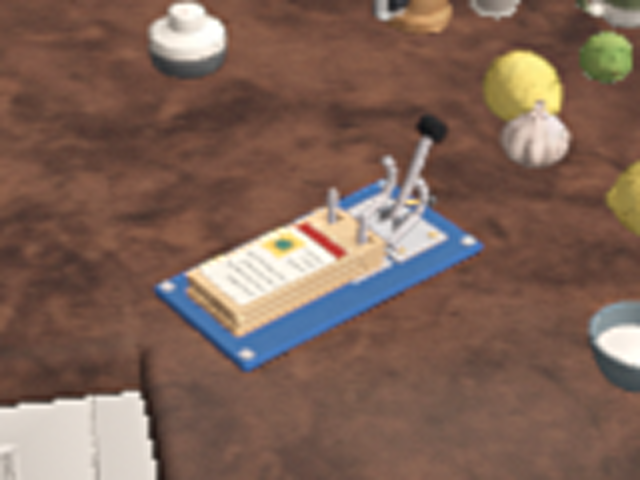

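The stack is flat on both posts at (290,275), with the rings open and the knob at (432,128). Next I press the lever down.

```bash
python3 - <<'E'
from h import *
q=down(FY-np.pi/2); U=6
bot.move_gripper(45,60); p=arc(.95,U)
bot.move_to(p+[0,0,70],q); print('hit',bot.servo_line(p,speed=60,until_force=8)); bot.move_gripper(0,60); print(st())
for th in np.linspace(0.86,0.0,9): bot.servo_line(arc(th,U),speed=40); print(round(th,2),st()[2:])
bot.servo_line(arc(-0.03,U),speed=20); bot.dwell(.3); print(st())
bot.move_gripper(45); bot.dwell(.2)
e=bot.read_state()['ee_pos']; bot.servo_line(e+np.array([0,0,100]),speed=80)
c=look(590,-45,off=48,z=250)
s=grab('scene'); u=proj(s,[fw(20,0,20)])[0].astype(int)
a=cv2.resize(s['image'][u[1]-60:u[1]+60,u[0]-80:u[0]+80],(400,300)); b=c['image'][40:280,170:490]
cv2.imwrite('pics/end.png',np.hstack([a,cv2.resize(b,(400,300))]))
E
```

```text
hit False
[np.float64(60.6), array([669.3, -47.6,  88.4]), array([-1.3, -1.3,  4.3]), np.float64(16.3), np.float64(58.9)]
0.86 [array([-5.1, -1.6,  9.3]), np.float64(16.7), np.float64(60.0)]
0.75 [array([-3.1, -1.5,  9.8]), np.float64(16.4), np.float64(60.8)]
0.64 [array([-1.2, -2.4, 11.1]), np.float64(16.4), np.float64(60.7)]
0.54 [array([ 1.6, -2.1, 12.2]), np.float64(16.8), np.float64(60.4)]
0.43 [array([ 3.9, -2. , 10.7]), np.float64(16.9), np.float64(60.6)]
0.32 [array([ 6.8, -1.5, 10.2]), np.float64(16.5), np.float64(61.9)]
0.21 [array([ 8.8, -1.4, 10. ]), np.float64(16.6), np.float64(63.8)]
0.11 [array([10.4, -2.6,  8.2]), np.float64(16.7), np.float64(67.1)]
0.0 [array([11.1, -2.7,  5.4]), np.float64(16.5), np.float64(71.2)]
[np.float64(64.2), array([710.4, -49.1,  35.6]), array([10.7, -3.3,  6.2]), np.float64(16.4), np.float64(72.4)]
```

View pics/end.png

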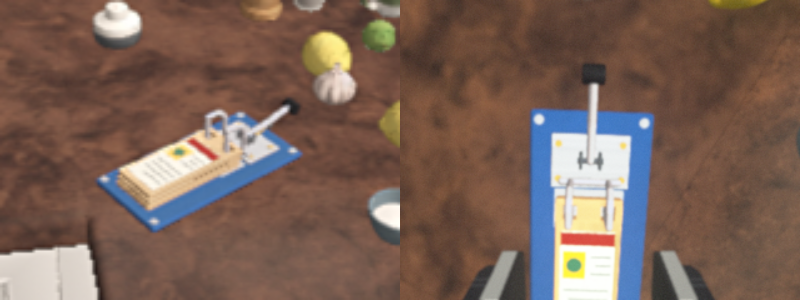

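The rings are closed over the stack (arches at (215,130) left, (590,200) right), and the knob is down at (291,106).

```bash
python3 - <<'E'
from h import *
c=grab('wrist'); u=proj(c,[arc(0)])[0].astype(int); d=c['depth'][u[1]-3:u[1]+4,u[0]-3:u[0]+4]
r=rays(c,[u])[0]; P=c['o']+r*np.median(d[d>0]); print('knob top',P.round(1))
if P[2]<46: print(bot.finish_job())
E
```

```text
knob top [708.3 -47.8  38.8]
the job is handed in; nothing more can be done
None
```

The job is handed in: all three recipe boards I found are threaded on the posts with the steel-cored one on top, and the rings are closed over the stack with the lever down; the robot gave no verdict.

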